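# Pack the glazier's carrying tray against its sprung keeper

### The job

Pack the glass jar, the reel of solder and the rectangular tin into the narrow wooden tray: all three standing upright on its floor in one row, in any order, between the end board and the sprung keeper board. The row is a little longer than the room, so the last one has to shove the keeper back, and the keeper then holds them tight. Leave everything else on the bench where it is.

Things in the scene. Friction and masses are not known exactly. Their poses are not given: they have to be found in the camera images.
- tray: narrow wooden tray fixed to the bench, 190 (x) x 70 (y) mm outside. Origin: centre of underside, z up, x along it: end board at +x, sprung keeper board towards -x. Heights over bench: floor 8 mm, side walls 30, end board 50, near end wall 40. Inside width 54 mm, side walls 8 mm thick; inner faces of end board and near end wall at x = +85 and -85 mm, both 10 mm thick
- row_end (a point): point on the tray's floor (8 mm above the bench) at the middle of the end board's inner face; axes as the tray
- keeper_face (a point): middle of the top edge of the keeper's front face (looks to the tray's +x), 66 mm over the bench. Keeper: upright pale wooden board 10 mm thick, 44 wide, 57 tall just over the tray's floor, its face at rest 122 mm from the end board; slides along the tray's x, always upright; two guide rods run behind it through the near end wall
- keeper (a joint): how far the keeper board is pushed back towards the tray's -x, in m: 0 at rest, 0.034 fully back; a spring pushes it forward with about 3 N at rest, rising to 9 N at 20 mm
- jar: round amber glass jar with a flat steel lid, diameter 48 mm (lid 47), height 60 mm, standing; origin: centre of its underside, z up
- reel: full reel of solder wire, grey flanges, standing on one flange, diameter 44 mm, height 58 mm; origin: centre of its underside, z up
- tin: plain rectangular metal tin with a dark seam, 42 (its x) x 50 (its y) x 64 mm high, standing; origin: centre of its underside, z up. Fits the tray with its 50 mm side across, taking 42 mm of the row. Jar, reel and tin in a row are 134 mm long, 12 mm more than the room in front of the resting keeper
- tape: bystander: roll of tape lying flat, 90 mm across, 24 mm high; origin at the centre of its underside
- offcuts: bystander: small stack of flat glass offcuts, 60 x 45 mm, 12 mm high; origin under its centre
- block: bystander: cork sanding block 70 x 40 x 26 mm high; origin under its centre
- hammer: bystander: hammer lying on the bench, 240 mm long along its x axis
- knife: bystander: screwdriver lying on the bench, 170 mm long along its x axis
- lead_bar: bystander: dark metal bar 200 x 12 x 8 mm high lying along its x axis; origin under its centre
- cup: bystander: white cup 72 mm across, 75 mm high; origin under its centre
Not all that is in view belongs to the job. What is shaped like the tin but blue, green or purple is not meant.

How it is judged:
By the outcome, as a careful person would: the job done as asked, in the order asked, and still so for the second after the job is handed in, with the robot touching nothing.
It also fails if it takes over 72 s, if anything falls off the work surface, if the arm or the gripper's body presses on something with over 40 N, if the wrist force passes 120 N, or if a joint passes its speed limit or range.

### The arm

A 7-joint arm with a two-finger parallel gripper is mounted at the origin on the work surface. World frame = base frame: x ahead of the robot, y to its left, z up, the work surface at z = 0. Lengths are in m, angles in rad, forces in N, time in s.
With the tool pointing down it reaches from about 0.35 to 0.9 m from the base axis. Payload 8.1 kg.
Tool frame: the origin (TCP) lies where the fingers leave the gripper's body, on its centre line; the fingertips stand 66 mm ahead of it and the grasp point (between the pads) lies 47 mm ahead of it; z points along the fingers, y is the line along which they close (so a half turn about z gives the same grasp; the last joint's range is limited). The gripper opens to 92 mm and grips with 3 to 60 N. Pads are 19 mm wide; open, the fingers measure 130 mm over their backs; the gripper's body (75 mm by 190 mm) begins 47 mm behind the grasp point.
Start: joints at [1.095, 0.434, 0.025, 1.573, -0.012, 1.134, -0.075], TCP at [0.228, -0.582, 0.292] pointing down, gripper open.
Joint ranges: [-2.62, 2.62], [-0.44, 2.09], [-1.27, 1.32], [0.08, 2.57], [-1.32, 4.46], [0.12, 2], [-2.74, 2.74]. Speed limits (rad/s): [2.22, 2.22, 3.01, 3.01, 3.14, 3.14, 3.14].

### API

Orientations are given as a 3x3 rotation matrix whose columns are the frame's x, y, z axes.
In Python, from cell import robot gives the robot as it stands. The module is installed in compiled form; this text tells all that it offers.
- The arm moves only by the shell command python3 -m pendant 'ROWS' [FORCE]. ROWS is JSON, one flat list of numbers, 7 for each row, row after row: the opening, from 0 (shut) to 1 (fully open), then the shift along the tool's x, y, z in mm, then the turn, a rotation vector about the tool's x, y, z in rad. A call has 1 to 12 rows; each row is the pose to reach, as a shift and turn from the pose commanded when the call began, along the tool's axes at that moment; what a row does not reach only later rows make up. A row lasts 1/12 s, in which the tool goes at most 41.7 mm and 7.16 degrees, less where a joint would pass 70% of its speed; a pose out of reach is approached as far as the arm can. A call with a gripper value outside its range is refused whole. The fingers move at their own pace and stop on an object; FORCE is the grip in N (left out, the last holds). Time passes only in rows, so rows that repeat a pose let the fingers close. It gives the time, the measured TCP pose, the force, the opening and the grip force at its end, in the units of the state.
- robot.get_state(): the state, without advancing time (a new reading comes with each control period).
- robot.get_image(name): name is "scene" or "top" or "wrist"; returns a dict with "color" (384x512x3 uint8, red, green, blue), "mtx" (3x3 intrinsics, pixels), "distortion" ([k1, k2, p1, p2, k3] as OpenCV has them; the pictures are not rectified), "rvec" (rotation vector, rad) and "tvec" (3), from world to camera coordinates, as OpenCV has them; the wrist camera has in their place "T_tool_cam" (4x4, takes a point from camera to tool coordinates, whose origin is the TCP and whose axes are the flange's). Camera axes: x right, y down, z forward; pixel columns grow to the right and rows downward; lengths in m; the calibration is good to about 2 mm. A picture is of the moment at which its call begins: read the wrist's pose just before it. There is no depth.
- robot.hand_in(): hands the job in; it is judged then, once.
The state is a dict: "time": time; "joints": joint angles; "qvel": joint speeds; "joint_efforts": joint torques, N m; "eef_pos": TCP position; "tool_rot": TCP orientation; "force": force on the tool from outside, world axes, zero at the start; "moment": the same for the moment, N m; "grip_width": opening from 0.0 (shut) to 1.0 (fully open); "grasp_force": force on a finger pad.
Only numpy, scipy, OpenCV 4.12 (cv2) and the standard library are available. Lean on these libraries where they do the work, as an engineer would, in place of code of your own. Each camera call takes 0.05 s, during which the arm holds its last target. There are 200 camera calls.

## Working session

There is one attempt and no reset: what is moved stays moved. The work goes in short steps, Python scripts to look and compute and a shell command to move; the robot and the scene stay as the last step left them, time stands still between calls to the robot, and variables do not carry over. Pictures are saved under pics/ and viewed, at most 10 in all, crops included, and the job is handed in when it is done.

```bash
mkdir -p pics
cat > h.py <<'E'
from cell import robot
import numpy as np, cv2
def grab(name,fn=None):
    s=robot.get_state(); d=robot.get_image(name)
    if name=="wrist":
        T=np.eye(4); T[:3,:3]=np.array(s["tool_rot"]).reshape(3,3); T[:3,3]=s["eef_pos"]
        W=T@np.array(d["T_tool_cam"])
    else:
        R=cv2.Rodrigues(np.array(d["rvec"],float))[0]; W=np.eye(4); W[:3,:3]=R.T; W[:3,3]=-R.T@np.array(d["tvec"]).ravel()
    d["W"]=W
    if fn: cv2.imwrite("pics/"+fn,d["color"][:,:,::-1]); np.savez("pics/"+fn[:-4]+".npz",color=d["color"],mtx=d["mtx"],distortion=d["distortion"],W=W)
    return d
def load(fn): return dict(np.load("pics/"+fn+".npz"))
def rays(d,uv):
    n=cv2.undistortPoints(np.array(uv,float).reshape(-1,1,2),np.array(d["mtx"],float),np.array(d["distortion"],float)).reshape(-1,2)
    v=np.c_[n,np.ones(len(n))]@d["W"][:3,:3].T
    return d["W"][:3,3],v
def plane(d,uv,z):
    o,v=rays(d,uv); return o+v*((z-o[2])/v[:,2])[:,None]
def tri(obs): # [(d,uv),...]
    A=np.zeros((3,3));b=np.zeros(3)
    for d,uv in obs:
        o,v=rays(d,[uv]); v=v[0]/np.linalg.norm(v[0]); P=np.eye(3)-np.outer(v,v); A+=P;b+=P@o
    return np.linalg.solve(A,b)
E
python3 - <<'E'
from h import *
a=grab("top","top.png");b=grab("scene","scene.png")
for d in(a,b): print(d["W"][:3].round(3))
s=robot.get_state();print(s["eef_pos"],s["tool_rot"],s["time"],s["grip_width"])
E
```

```text
[[ 0.029 -0.993  0.114  0.42 ]
 [-1.    -0.029 -0.002 -0.011]
 [ 0.005 -0.114 -0.993  1.171]]
[[ 0.535  0.641 -0.55   1.204]
 [ 0.844 -0.392  0.365 -0.43 ]
 [ 0.018 -0.66  -0.751  0.966]]
[ 0.22746872 -0.5817542   0.29153286] [[ 9.31353547e-01  3.64115644e-01 -6.07111995e-04]
 [ 3.64116130e-01 -9.31352750e-01  1.22391299e-03]
 [-1.19789561e-04 -1.36095497e-03 -9.99999067e-01]] 0.1 1.0008944636864305
```

View pics/top.png

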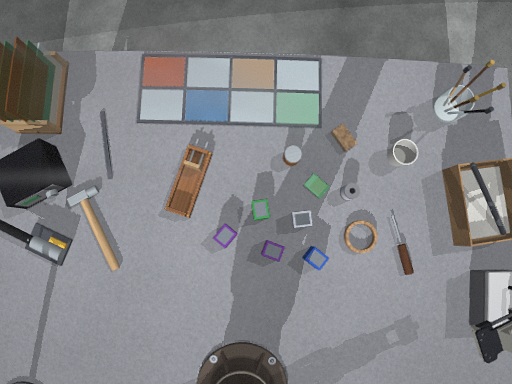

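View pics/scene.png

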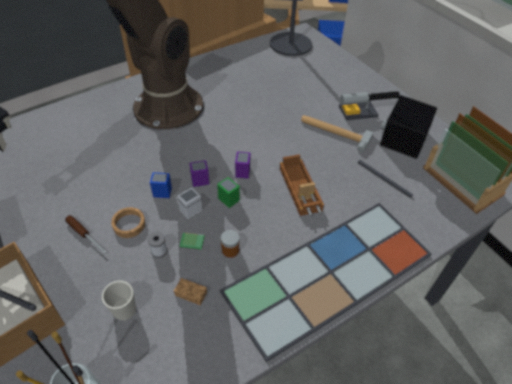

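The top view shows the jar at (292,155), the reel at (350,191), the plain tin at (302,219) and the tray around (190,180), with its keeper end at the top. The scene view agrees: jar (230,242), reel (157,244), tin (189,202), tray (300,185).

Run:
```python
from h import *
a=load("top");b=load("scene")
for n,t,s in[("jar",(292,151),(230,234)),("reel",(350,188),(155,236)),("tin",(302,216),(188,196))]:
    p=tri([(a,t),(b,s)]);print(n,p.round(3),plane(a,[t],.06).round(3))
print("tray ends",plane(a,[(178,213),(203,147)],.04).round(3))
c=np.hstack([cv2.resize(a["color"][125:255,155:255],None,fx=4,fy=4,interpolation=2),cv2.resize(a["color"][140:240,280:370],None,fx=4,fy=5.2,interpolation=2)])
cv2.imwrite("pics/crop1.png",c[:,:,::-1])
s=robot.get_state();d=robot.get_image("wrist");print(np.array(d["T_tool_cam"]).round(3),d["mtx"])
```

```text
jar [ 0.639 -0.116  0.071] [[ 0.642 -0.116  0.06 ]]
reel [ 0.545 -0.275  0.066] [[ 0.547 -0.273  0.06 ]]
tin [ 0.468 -0.146  0.065] [[ 0.469 -0.145  0.06 ]]
tray ends [[0.468 0.186 0.04 ]
 [0.65  0.126 0.04 ]]
[[-0.    -0.953 -0.302  0.082]
 [ 1.    -0.     0.    -0.   ]
 [-0.    -0.302  0.953 -0.092]
 [ 0.     0.     0.     1.   ]] [[323.09669456   0.         256.94321441]
 [  0.         323.09669456 191.16756154]
 [  0.           0.           1.        ]]
```

View pics/crop1.png

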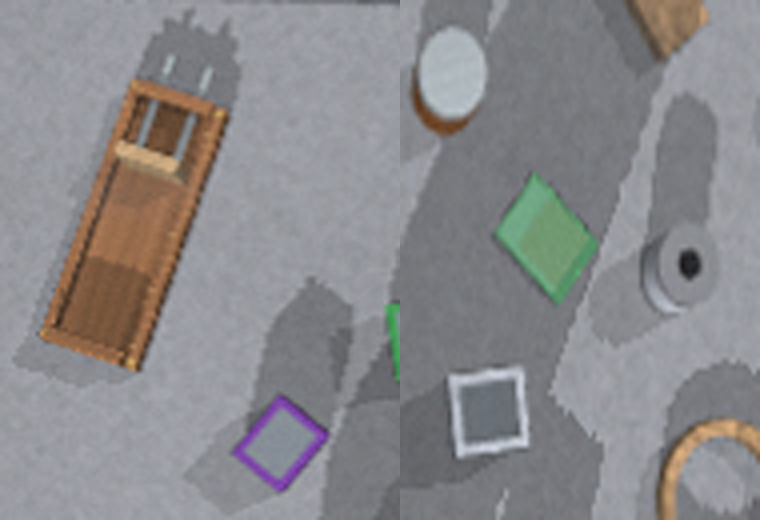

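The crop confirms the tray runs with the keeper (pale board) at the far end, away from the robot, and the tin's longer side roughly across the image. Plan: jar against the end board, then the reel, then the tin, which goes in tilted to shove the keeper back. First I'll view the items from the wrist.

```bash
cat >> h.py <<'E'
from scipy.spatial.transform import Rotation as Ro
def down(yawy): # tool y axis at this world angle (deg), z down
    y=np.array([np.cos(np.radians(yawy)),np.sin(np.radians(yawy)),0]);z=np.array([0,0,-1.]);return np.c_[np.cross(y,z),y,z]
def to(p,R=None):
    s=robot.get_state();R0=np.array(s["tool_rot"]);sh=R0.T@(np.array(p)-s["eef_pos"])*1000
    tv=Ro.from_matrix(R0.T@R).as_rotvec() if R is not None else np.zeros(3)
    print("shift",sh.round(1),"turn",tv.round(3),"rows",np.ceil(max(np.linalg.norm(sh)/41.7,np.degrees(np.linalg.norm(tv))/7.16)),"F",np.round(s["force"],1),"grip",round(s["grip_width"],3),round(s["grasp_force"],1),"t",round(s["time"],2))
E
python3 - <<'E'
from h import *
to([.57,-.17,.30],down(-108.3))
E
```

```text
shift [ 469.  -258.9   -8.1] turn [-0.001  0.001  0.692] rows 13.0 F [-0.4  0.3 -0.4] grip 0.999 0.0 t 0.15
```

```bash
python3 -m pendant '[1,469,-259,-8,0,0,0.692, 1,469,-259,-8,0,0,0.692, 1,469,-259,-8,0,0,0.692, 1,469,-259,-8,0,0,0.692, 1,469,-259,-8,0,0,0.692, 1,469,-259,-8,0,0,0.692, 1,469,-259,-8,0,0,0.692, 1,469,-259,-8,0,0,0.692, 1,469,-259,-8,0,0,0.692, 1,469,-259,-8,0,0,0.692, 1,469,-259,-8,0,0,0.692, 1,469,-259,-8,0,0,0.692]'
python3 - <<'E'
from h import *
to([.57,-.17,.30],down(-108.3))
E
```

```text
time: 1.15
eef_pos: [0.5433, -0.2015, 0.2996]
tool_rot: [[0.949, -0.314, -0.0], [-0.314, -0.949, -0.0], [-0.0, 0.0, -1.0]]
force: [-0.4, -0.4, 0.1]
grip_width: 1.001
grasp_force: 0.0
shift [ 15.4 -38.3  -0.5] turn [0. 0. 0.] rows 1.0 F [-0.4 -0.4  0.1] grip 1.001 0.0 t 1.15
```

```bash
python3 -m pendant '[1,15,-38,0,0,0,0, 1,15,-38,0,0,0,0, 1,15,-38,0,0,0,0]' >/dev/null
python3 - <<'E'
from h import *
grab("wrist","w1.png")
for n,x,y in[("jar",.64,-.116),("reel",.546,-.274),("tin",.468,-.145)]:
    print(n)
E
```

```text
jar
reel
tin
```

View pics/w1.png

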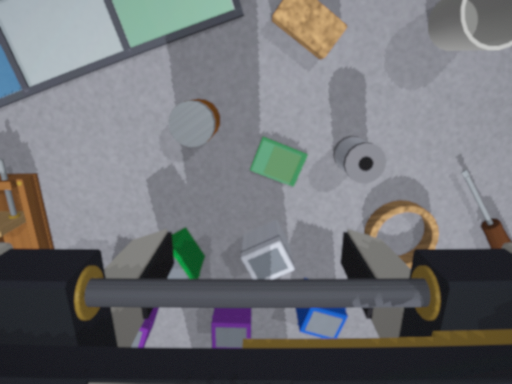

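```bash
python3 -m pendant '[1,-40,-110,0,0,0,0, 1,-40,-110,0,0,0,0, 1,-40,-110,0,0,0,0, 1,-40,-110,0,0,0,0]' >/dev/null
python3 - <<'E'
from h import *
grab("wrist","w2.png")
E
```

```text
(no output)
```

View pics/w2.png

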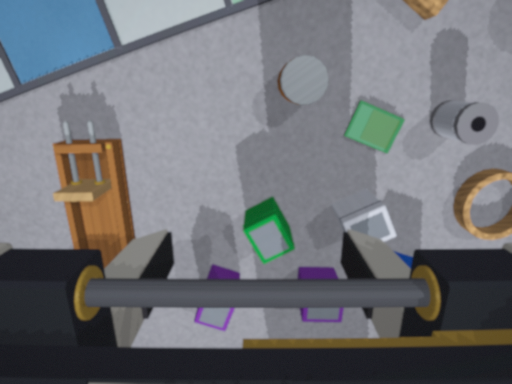

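Wrist view 1: jar lid (192,123), reel hole (366,163), tin top (268,260). Wrist view 2: lid (304,80), hole (479,124), and the tray with its keeper at (83,190).

```bash
cat >> h.py <<'E'
def flood(d,seed,tol=6,blur=True):
    c=d["color"].copy(); c=cv2.medianBlur(c,3) if blur else c
    m=np.zeros((c.shape[0]+2,c.shape[1]+2),np.uint8)
    cv2.floodFill(c,m,seed,0,(tol,)*3,(tol,)*3,4|cv2.FLOODFILL_MASK_ONLY|cv2.FLOODFILL_FIXED_RANGE|(255<<8))
    m=m[1:-1,1:-1];k=max(cv2.findContours(m,0,1)[0],key=cv2.contourArea);return m,k
E
python3 - <<'E'
from h import *
a,b=load("w1"),load("w2")
for n,sa,sb,tols in[("jar",(192,123),(304,80),(15,25,35)),("hole",(366,163),(479,124),(20,40)),("tin inner",(268,262),(372,224),(12,18,25))]:
    for t in tols:
        r=[]
        for d,s in((a,sa),(b,sb)):
            m,k=flood(d,s,t);h=cv2.convexHull(k)
            r.append(cv2.minEnclosingCircle(k)+(cv2.contourArea(h),)+((cv2.fitEllipse(h)[0]) if len(h)>4 else ()))
        p=tri([(a,r[0][3:5]),(b,r[1][3:5])]) if len(r[0])==5==len(r[1]) else 0
        print(n,t,[np.round(np.hstack(x),1).tolist() for x in r],np.round(p,4))
print(a["color"][123,192],a["color"][123,225],a["color"][262,268],a["color"][275,225])
E
```

```text
jar 15 [[109.9, 148.6, 116.5, 29707.5, 100.8, 152.4], [304.7, 79.0, 24.5, 1714.0, 304.8, 79.2]] [ 0.6417 -0.0989  0.2108]
jar 25 [[263.4, 141.5, 265.4, 117028.0, 292.2, 140.5], [255.5, 121.0, 282.7, 121050.5, 343.7, 136.9]] [ 0.4993 -0.2315 -0.3489]
jar 35 [[263.5, 141.5, 265.6, 119573.5, 294.4, 139.1], [255.5, 122.5, 283.3, 122686.5, 338.5, 137.1]] [ 0.478  -0.2441 -0.4711]
hole 20 [[365.5, 163.5, 6.0, 98.5, 365.4, 163.2], [478.0, 123.5, 6.8, 109.0, 478.1, 123.6]] [ 0.5421 -0.2797  0.0586]
hole 40 [[365.5, 163.5, 6.7, 122.5, 365.4, 163.3], [477.6, 123.4, 7.2, 129.5, 477.9, 123.6]] [ 0.5419 -0.2798  0.0582]
tin inner 12 [[263.3, 265.7, 14.5, 402.5, 260.9, 262.8], [377.0, 225.5, 13.3, 377.0, 376.0, 225.9]] [ 0.4846 -0.1452  0.0983]
tin inner 18 [[261.5, 265.8, 15.7, 459.0, 264.2, 266.6], [367.5, 220.7, 24.9, 1179.0, 368.0, 225.1]] [ 0.4713 -0.1435  0.076 ]
tin inner 25 [[177.5, 170.0, 199.6, 73317.5, 184.5, 147.7], [255.5, 121.0, 282.7, 122144.0, 339.5, 138.0]] [ 0.6083 -0.1244  0.1515]
[140 146 152] [125 126 133] [106 114 122] [122 124 131]
```

Run:
```python
from h import *
a,b=load("w1"),load("w2")
for t in(5,8,11,13):
    k=cv2.convexHull(flood(a,(192,120),t)[1]);e=cv2.fitEllipse(k);print(t,e,tri([(a,e[0]),(b,(304.8,79.2))]))
to([.527,.127,.30],down(-108.3)); to([.527,.207,.30])
```

```text
5 ((185.1041717529297, 131.01707458496094), (47.0543212890625, 63.94040298461914), 30.540666580200195) [ 0.63555647 -0.11695998  0.08212543]
8 ((185.1583251953125, 133.4911346435547), (53.07614517211914, 94.28689575195312), 177.68728637695312) [ 0.63456153 -0.11671918  0.08495493]
11 ((97.42083740234375, 156.9522247314453), (189.71630859375, 258.5337829589844), 48.494083404541016) [ 0.64092516 -0.09826056  0.21527676]
13 ((102.35619354248047, 154.70529174804688), (187.46063232421875, 246.1479949951172), 50.80257034301758) [ 0.64093736 -0.09893228  0.21042231]
shift [-9.130e+01 -1.588e+02 -1.000e-01] turn [-0.001  0.001  0.004] rows 5.0 F [-0.2 -0.7 -0.5] grip 1.002 0.0 t 1.83
shift [-116.  -234.9    0. ] turn [0. 0. 0.] rows 7.0 F [-0.2 -0.7 -0.5] grip 1.002 0.0 t 1.83
```

```bash
python3 -m pendant '[1,-91,-159,0,0,0,0, 1,-91,-159,0,0,0,0, 1,-91,-159,0,0,0,0, 1,-91,-159,0,0,0,0, 1,-91,-159,0,0,0,0, 1,-91,-159,0,0,0,0, 1,-91,-159,0,0,0,0]' >/dev/null
python3 - <<'E'
from h import *
grab("wrist","w3.png")
E
python3 -m pendant '[1,-25,-76,0,0,0,0, 1,-25,-76,0,0,0,0, 1,-25,-76,0,0,0,0, 1,-25,-76,0,0,0,0]' >/dev/null
python3 - <<'E'
from h import *
grab("wrist","w4.png")
c=np.hstack([cv2.resize(load(n)["color"][0:280,x:x+190],None,fx=2.1,fy=2.1,interpolation=2) for n,x in(("w3",150),("w4",220))])
cv2.imwrite("pics/crop2.png",c[:,:,::-1]);print(c.shape)
E
```

```text
(588, 798, 3)
```

View pics/crop2.png

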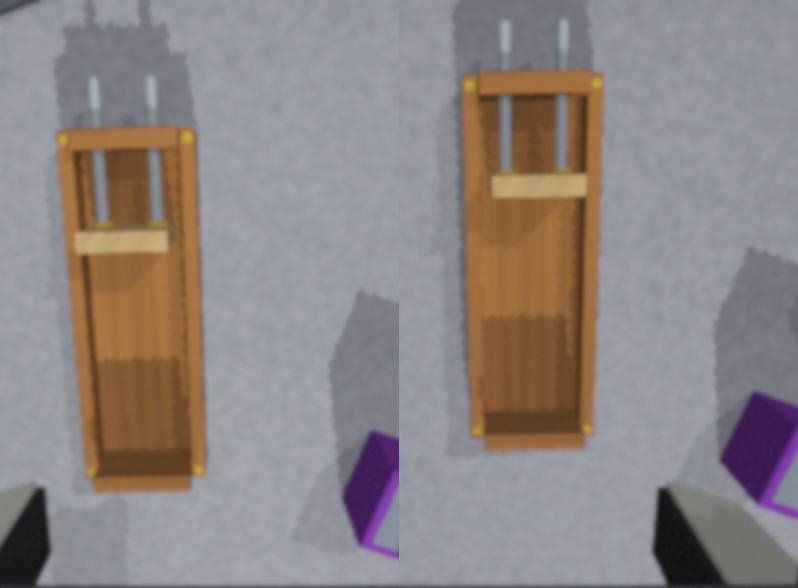

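Both crops show the whole tray: brass pins at the corners, the keeper strip at crop y≈231–254 (left) and 175–198 (right), and the end board at y≈450–490 and 412–448.

Run:
```python
from h import *
a,b=load("w3"),load("w4")
A=lambda x,y:(150+(x-.5)/2.1,(y-.5)/2.1)
B=lambda x,y:(220+(x-399.5)/2.1,(y-.5)/2.1)
P=[]
for n,p,q in[("N1",(64,141),(471,86)),("N2",(187,137),(597,83)),("E1",(93,470),(477,431)),("E2",(198,470),(587,430)),("K front L",(76,254),(493,198)),("K front R",(168,251),(587,196)),("K back L",(76,233),(492,176)),("K back R",(167,231),(586,174)),
  ("end outer L",(95,491),(486,449)),("end outer R",(189,489),(583,447))]:
    r=tri([(a,A(*p)),(b,B(*q))]);P.append(r);print(n,r.round(4))
P=np.array(P)
d=P[2:4,:2].mean(0)-P[:2,:2].mean(0);print("axis",np.linalg.norm(d),d/np.linalg.norm(d),np.degrees(np.arctan2(d[1],d[0])))
for i,j in((0,1),(2,3),(4,5)):
    e=P[j]-P[i];print(np.linalg.norm(e),np.degrees(np.arctan2(e[1],e[0])))
for d,u in((a,215),(b,283)):
    print([f"{v}:{d['color'][v,u-3:u+4].mean(0).round().astype(int).tolist()}" for v in range(196,240)])
```

```text
N1 [0.654  0.1663 0.0314]
N2 [0.6362 0.1073 0.0314]
E1 [0.4809 0.2205 0.0244]
E2 [0.4645 0.1606 0.0319]
K front L [0.601  0.173  0.0674]
K front R [0.5884 0.1315 0.0663]
K back L [0.6102 0.1703 0.0631]
K back R [0.5975 0.129  0.0644]
end outer L [0.4768 0.2166 0.0469]
end outer R [0.4621 0.1661 0.0486]
axis 0.180606744760372 [-0.95472422  0.29749228] 162.69295421626867
0.06161527257316077 -106.83099749416382
0.06259433675502098 -105.27413511109006
0.043342956323251726 -106.89629174422294
['196:[130, 88, 50]', '197:[130, 88, 50]', '198:[130, 88, 50]', '199:[130, 88, 51]', '200:[130, 87, 50]', '201:[130, 88, 50]', '202:[130, 88, 50]', '203:[130, 88, 50]', '204:[130, 88, 50]', '205:[130, 88, 50]', '206:[130, 88, 50]', '207:[130, 88, 50]', '208:[130, 88, 51]', '209:[130, 89, 51]', '210:[130, 88, 50]', '211:[130, 87, 51]', '212:[128, 86, 49]', '213:[121, 82, 46]', '214:[111, 74, 43]', '215:[103, 68, 39]', '216:[98, 65, 37]', '217:[95, 63, 36]', '218:[94, 63, 36]', '219:[95, 63, 36]', '220:[98, 65, 38]', '221:[98, 65, 37]', '222:[97, 64, 36]', '223:[95, 63, 36]', '224:[95, 64, 37]', '225:[
[... 595 characters left out ...]
145, 99, 57]', '210:[148, 102, 58]', '211:[152, 105, 60]', '212:[156, 110, 68]', '213:[157, 119, 91]', '214:[155, 133, 125]', '215:[151, 145, 149]', '216:[150, 150, 159]', '217:[153, 154, 163]', '218:[155, 157, 165]', '219:[156, 157, 166]', '220:[156, 157, 166]', '221:[157, 158, 166]', '222:[157, 158, 166]', '223:[156, 157, 166]', '224:[155, 156, 164]', '225:[153, 155, 163]', '226:[152, 154, 162]', '227:[152, 154, 163]', '228:[153, 155, 163]', '229:[154, 156, 164]', '230:[155, 156, 165]', '231:[155, 156, 165]', '232:[155, 155, 164]', '233:[153, 154, 163]', '234:[153, 154, 163]', '235:[153, 155, 164]', '236:[154, 156, 164]', '237:[155, 156, 164]', '238:[154, 156, 164]', '239:[153, 155, 163]']
```

```bash
cat >> h.py <<'E'
TC=np.array([.5589,.1637]);TA=np.radians(163.0);TX=np.array([np.cos(TA),np.sin(TA)]);TY=np.array([-TX[1],TX[0]])
RT=down(-107.0)
def tray(x,y,z): return np.r_[TC+x*TX+y*TY,z]
def intray(p): q=np.asarray(p)[:2]-TC; return np.r_[q@TX,q@TY,p[2]].round(4)
E
python3 - <<'E'
from h import *
a,b=load("w3"),load("w4")
for d,u,vs in((a,215,(213.5,226,233.3)),(b,283,(195,206,213.3))):
    for v,z in zip(vs,(.008,.05,.05)): print(intray(plane(d,[(u,v)],z)[0]))
print(intray(tri([(a,(215,226)),(b,(283,206))])))
# jar: edge circle in w1
w1,w2=load("w1"),load("w2")
g=cv2.GaussianBlur(cv2.cvtColor(w1["color"],cv2.COLOR_RGB2GRAY),(3,3),0)[80:170,140:240]
for p2 in(15,20,25,12): 
    c=cv2.HoughCircles(cv2.resize(g,None,fx=4,fy=4),cv2.HOUGH_GRADIENT,1,40,param1=60,param2=p2,minRadius=84,maxRadius=108);print(None if c is None else c[0,:2]/4+[140,80,0])
print(plane(w2,[(304.8,79.2)],.06),plane(w1,[(192.5,123)],.06),tri([(w1,(192.5,123)),(w2,(304.8,79.2))]))
E
```

```text
[ 0.0845 -0.0073  0.008 ]
[ 0.0835 -0.002   0.05  ]
[ 0.0927 -0.0026  0.05  ]
[0.085  0.0014 0.008 ]
[ 0.0841 -0.0019  0.05  ]
[ 0.093  -0.0018  0.05  ]
[ 0.0838 -0.002   0.0502]
None
None
None
None
[[ 0.63749766 -0.1198259   0.06      ]] [[ 0.63733281 -0.12173081  0.06      ]] [ 0.63728381 -0.12056654  0.05470658]
```

Run:
```python
from h import *
to([.6374,-.1207,.22],RT)
```

```text
shift [204.3 272.4  79.7] turn [ 0.001 -0.    -0.025] rows 9.0 F [ 0.4 -0.1 -1. ] grip 1.0 0.0 t 2.85
```

```bash
python3 -m pendant '[1,204.3,272.4,80,0,0,-0.025, 1,204.3,272.4,80,0,0,-0.025, 1,204.3,272.4,80,0,0,-0.025, 1,204.3,272.4,80,0,0,-0.025, 1,204.3,272.4,80,0,0,-0.025, 1,204.3,272.4,80,0,0,-0.025, 1,204.3,272.4,80,0,0,-0.025, 1,204.3,272.4,80,0,0,-0.025, 1,204.3,272.4,80,0,0,-0.025, 1,204.3,272.4,80,0,0,-0.025, 1,204.3,272.4,80,0,0,-0.025, 1,204.3,272.4,80,0,0,-0.025]' >/dev/null;python3 - <<'E'
from h import *
to([.6374,-.1207,.093],RT)
grab("wrist","w5.png")
E
```

```text
shift [  1.3   1.5 126.7] turn [-0.     0.     0.001] rows 4.0 F [0.5 0.7 0.6] grip 0.998 0.0 t 3.85
```

View pics/w5.png

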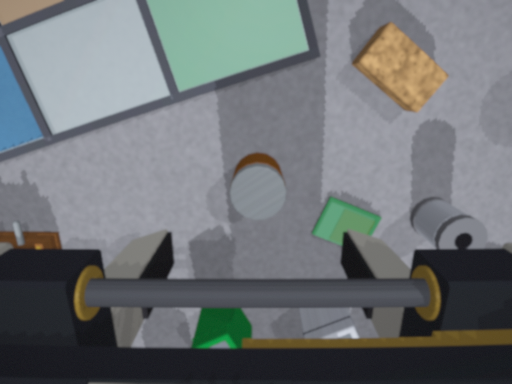

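The jar lid sits at (258,192), midway between the fingers. Descending and gripping.

```bash
python3 -m pendant '[1,1.3,1.3,40,0,0,0, 1,1.3,1.3,80,0,0,0, 1,1.3,1.3,110,0,0,0, 1,1.3,1.3,127,0,0,0, 1,1.3,1.3,127,0,0,0, 0,1.3,1.3,127,0,0,0, 0,1.3,1.3,127,0,0,0, 0,1.3,1.3,127,0,0,0, 0,1.3,1.3,127,0,0,0, 0,1.3,1.3,127,0,0,0, 0,1.3,1.3,127,0,0,0, 0,1.3,1.3,127,0,0,0]' 30; python3 -m pendant '[0,0,0,-40,0,0,0, 0,0,0,-80,0,0,0, 0,0,0,-110,0,0,0, 0,0,0,-110,0,0,0]' ;python3 - <<'E'
from h import *
to(tray(.058,0,.205),RT)
E
```

```text
time: 4.9
eef_pos: [0.6383, -0.12, 0.0931]
tool_rot: [[0.957, -0.29, 0.001], [-0.29, -0.957, -0.0], [0.001, -0.0, -1.0]]
force: [-0.5, -0.2, 0.8]
grip_width: 0.542
grasp_force: 0.0
time: 5.23
eef_pos: [0.6412, -0.1203, 0.2095]
tool_rot: [[0.957, -0.29, 0.01], [-0.29, -0.957, -0.001], [0.01, -0.002, -1.0]]
force: [1.8, -0.5, -1.2]
grip_width: 0.513
grasp_force: 30.0
shift [-219.3 -248.     2.8] turn [-0.002 -0.01   0.002] rows 8.0 F [ 1.8 -0.5 -1.2] grip 0.513 30.0 t 5.23
```

The grip only firmed up during the lift, so I'll check how the jar sits.

Run:
```python
from h import *
d=grab("wrist","w6.png"); s=grab("scene","s2.png")
c=np.hstack([cv2.resize(d["color"][150:340,130:390],None,fx=1.5,fy=1.5),cv2.resize(s["color"][100:260,150:310],(285,285))])
cv2.imwrite("pics/crop3.png",c[:,:,::-1])
```

```text
(no output)
```

View pics/crop3.png

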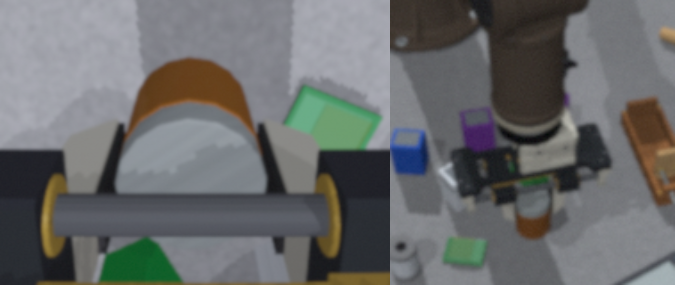

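The jar is held upright and barely slipped: lid edge at crop (190,120), jar bottom at (190,60), which puts the bottom about 91 mm ahead of the TCP. Carrying it to the tray.

```bash
python3 -m pendant '[0,-219.3,-248,3,0,-0.01,0, 0,-219.3,-248,3,0,-0.01,0, 0,-219.3,-248,3,0,-0.01,0, 0,-219.3,-248,3,0,-0.01,0, 0,-219.3,-248,3,0,-0.01,0, 0,-219.3,-248,3,0,-0.01,0, 0,-219.3,-248,3,0,-0.01,0, 0,-219.3,-248,3,0,-0.01,0, 0,-219.3,-248,3,0,-0.01,0, 0,-219.3,-248,3,0,-0.01,0, 0,-219.3,-248,3,0,-0.01,0]' ;python3 - <<'E'
from h import *
to(tray(.058,0,.106),RT)
E
```

```text
time: 6.25
eef_pos: [0.4995, 0.1804, 0.1982]
tool_rot: [[0.957, -0.289, -0.012], [-0.289, -0.957, 0.001], [-0.012, 0.002, -1.0]]
force: [0.3, -1.4, -1.7]
grip_width: 0.514
grasp_force: 30.0
shift [ 4.7 -1.6 92.1] turn [0.002 0.012 0.003] rows 3.0 F [ 0.3 -1.4 -1.7] grip 0.514 30.0 t 6.25
```

```bash
python3 -m pendant '[0,0,0,0,0,0.012,0, 0,0,0,0,0,0.012,0, 0,0,0,0,0,0.012,0]' ;python3 - <<'E'
from h import *
to(tray(.058,0,.106),RT)
E
```

```text
time: 6.5
eef_pos: [0.5005, 0.1798, 0.1993]
tool_rot: [[0.956, -0.292, 0.002], [-0.292, -0.956, -0.001], [0.002, 0.001, -1.0]]
force: [-0.6, -0.1, -2.2]
grip_width: 0.513
grasp_force: 30.0
shift [ 2.4 -1.7 93.3] turn [ 0.001 -0.002  0.   ] rows 3.0 F [-0.6 -0.1 -2.2] grip 0.513 30.0 t 6.5
```

```bash
python3 -m pendant '[0,2.4,-1.7,35,0,0,0, 0,2.4,-1.7,65,0,0,0, 0,2.4,-1.7,85,0,0,0, 0,2.4,-1.7,91,0,0,0, 0,2.4,-1.7,93,0,0,0, 0,2.4,-1.7,94,0,0,0, 0,2.4,-1.7,94,0,0,0]' ; python3 -m pendant '[0,0,0,2,0,0,0, 0,0,0,3,0,0,0, 0,0,0,3,0,0,0]' | grep -E "pos|force";python3 -m pendant '[0,0,0,1,0,0,0, 0,0,0,1,0,0,0]' | grep -E "pos|force"
```

```text
time: 7.08
eef_pos: [0.5041, 0.1821, 0.1067]
tool_rot: [[0.957, -0.291, 0.004], [-0.291, -0.957, 0.0], [0.003, -0.001, -1.0]]
force: [0.5, 0.5, -1.3]
grip_width: 0.516
grasp_force: 30.0
eef_pos: [0.5047, 0.1823, 0.1048]
force: [-0.7, -1.5, 12.0]
grasp_force: 30.0
eef_pos: [0.5047, 0.1823, 0.1047]
force: [-5.1, -3.5, 24.8]
grasp_force: 30.0
```

```bash
python3 -m pendant '[0,0,0,-3,0,0,0, 0,-2,0,-3,0,0,0, 0,-4,0,-3,0,0,0, 0,-4,0,-3,0,0,0]' | grep -E "pos|force";python3 - <<'E'
from h import *
print(intray(robot.get_state()["eef_pos"]))
E
```

```text
eef_pos: [0.5003, 0.1832, 0.1051]
force: [3.6, -0.8, 0.8]
grasp_force: 30.0
[ 0.0618 -0.0015  0.1051]
```

```bash
python3 -m pendant '[1,0,0,0,0,0,0, 1,0,0,0,0,0,0, 1,0,0,0,0,0,0, 1,0,0,0,0,0,0, 1,0,0,0,0,0,0, 1,0,0,0,0,0,0, 1,0,0,-40,0,0,0, 1,0,0,-80,0,0,0, 1,0,0,-120,0,0,0, 1,0,0,-120,0,0,0]' ;python3 - <<'E'
from h import *
to([.542,-.2797,.22],RT)
E
```

```text
time: 8.67
eef_pos: [0.5021, 0.1848, 0.2318]
tool_rot: [[0.957, -0.29, 0.012], [-0.29, -0.957, 0.004], [0.01, -0.007, -1.0]]
force: [1.5, 1.2, 0.4]
grip_width: 0.997
grasp_force: 0.0
shift [172.8 433.   10.4] turn [-0.007 -0.01   0.002] rows 12.0 F [1.5 1.2 0.4] grip 0.997 0.0 t 8.67
```

```bash
python3 -m pendant '[1,173,433,10,0,0,0, 1,173,433,10,0,0,0, 1,173,433,10,0,0,0, 1,173,433,10,0,0,0, 1,173,433,10,0,0,0, 1,173,433,10,0,0,0, 1,173,433,10,0,0,0, 1,173,433,10,0,0,0, 1,173,433,10,0,0,0, 1,173,433,10,0,0,0, 1,173,433,10,0,0,0, 1,173,433,10,0,0,0]' >/dev/null;python3 -m pendant '[1,0,0,0,0,0,0, 1,0,0,0,0,0,0]' >/dev/null
python3 - <<'E'
from h import *
d=grab("wrist","w7.png")
# predicted pixel of reel hole
W=np.linalg.inv(d["W"]);p=W@np.r_[.542,-.2797,.058,1]
u=cv2.projectPoints(p[:3].reshape(1,3),np.zeros(3),np.zeros(3),d["mtx"],d["distortion"])[0].ravel().astype(int);print(u)
k=flood(d,tuple(int(i) for i in u),30)[1];m=k.reshape(-1,2).mean(0);print(m,cv2.contourArea(k),plane(d,[m],.058))
to([.542,-.2797,.093],RT)
E
```

```text
[253 192]
[254.         192.56521739] 203.0 [[ 0.54201014 -0.27986413  0.058     ]]
shift [  2.4  -1.3 121.6] turn [-0.001 -0.001  0.003] rows 3.0 F [-0.7  1.1 -0. ] grip 1.002 0.0 t 9.88
```

```bash
python3 -m pendant '[0.75,2.4,-1.3,40,0,0,0, 0.75,2.4,-1.3,80,0,0,0, 0.75,2.4,-1.3,110,0,0,0, 0.75,2.4,-1.3,121.5,0,0,0, 0.75,2.4,-1.3,121.5,0,0,0, 0,2.4,-1.3,121.5,0,0,0, 0,2.4,-1.3,121.5,0,0,0, 0,2.4,-1.3,121.5,0,0,0, 0,2.4,-1.3,121.5,0,0,0, 0,2.4,-1.3,121.5,0,0,0, 0,2.4,-1.3,121.5,0,0,0, 0,2.4,-1.3,121.5,0,0,0]' 40; python3 -m pendant '[0,0,0,0,0,0,0, 0,0,0,0,0,0,0]'; python3 -m pendant '[0,0,0,-40,0,0,0, 0,0,0,-80,0,0,0, 0,0,0,-115,0,0,0, 0,0,0,-115,0,0,0, 0,0,0,-115,0,0,0, 0,0,0,-115,0,0,0]' ;python3 - <<'E'
from h import *
to(tray(.012,0,.21),RT)
E
```

```text
time: 10.88
eef_pos: [0.543, -0.2811, 0.0951]
tool_rot: [[0.957, -0.29, 0.004], [-0.29, -0.957, -0.001], [0.005, 0.0, -1.0]]
force: [0.1, 1.2, 8.3]
grip_width: 0.472
grasp_force: 40.0
time: 11.05
eef_pos: [0.5429, -0.2811, 0.095]
tool_rot: [[0.957, -0.29, 0.004], [-0.29, -0.957, -0.001], [0.005, 0.0, -1.0]]
force: [-0.6, 2.1, 8.2]
grip_width: 0.472
grasp_force: 40.0
time: 11.55
eef_pos: [0.5413, -0.2807, 0.2082]
tool_rot: [[0.957, -0.29, 0.002], [-0.29, -0.957, -0.0], [0.002, 0.0, -1.0]]
force: [-0.2, -1.0, -1.1]
grip_width: 0.475
grasp_force: 40.0
shift [-124.1 -430.4   -2. ] turn [ 0.    -0.002  0.002] rows 11.0 F [-0.2 -1.  -1.1] grip 0.475 40.0 t 11.55
```

```bash
python3 -m pendant '[0,-124,-430,-2,0,0,0, 0,-124,-430,-2,0,0,0, 0,-124,-430,-2,0,0,0, 0,-124,-430,-2,0,0,0, 0,-124,-430,-2,0,0,0, 0,-124,-430,-2,0,0,0, 0,-124,-430,-2,0,0,0, 0,-124,-430,-2,0,0,0, 0,-124,-430,-2,0,0,0, 0,-124,-430,-2,0,0,0, 0,-124,-430,-2,0,0,0, 0,-124,-430,-2,0,0,0]'>/dev/null; python3 -m pendant '[0,0,0,0,0,0,0, 0,0,0,0,0,0,0, 0,0,0,0,0,0,0]'|grep -E "pos|force" ;python3 - <<'E'
from h import *
grab("top","t2.png");grab("scene","s3.png")
to(tray(.011,0,.107),RT)
E
```

```text
eef_pos: [0.5476, 0.1647, 0.2091]
force: [0.0, 0.4, -2.0]
grasp_force: 40.0
shift [ -0.3  -2.2 102.7] turn [ 0.001 -0.002 -0.   ] rows 3.0 F [ 0.2 -1.  -2.6] grip 0.472 40.0 t 12.9
```

```bash
python3 -m pendant '[0,-0.3,-2.2,35,0,0,0, 0,-0.3,-2.2,70,0,0,0, 0,-0.3,-2.2,92,0,0,0, 0,-0.3,-2.2,99,0,0,0, 0,-0.3,-2.2,102,0,0,0, 0,-0.3,-2.2,103,0,0,0, 0,-0.3,-2.2,103,0,0,0]' | grep -E "pos|force"; python3 -m pendant '[0,0,0,2,0,0,0, 0,0,0,3,0,0,0, 0,0,0,3,0,0,0]' | grep -E "pos|force";python3 - <<'E'
from h import *
print(intray(robot.get_state()["eef_pos"]))
E
```

```text
eef_pos: [0.5492, 0.1688, 0.1084]
force: [1.2, -1.1, -1.9]
grasp_force: 40.0
eef_pos: [0.5487, 0.1689, 0.1048]
force: [0.4, 0.9, -1.7]
grasp_force: 40.0
[ 0.0113 -0.002   0.1048]
```

```bash
python3 -m pendant '[0,0,1,1,0,0,0, 0,0,1,2,0,0,0, 0,0,1,2,0,0,0, 0,0,1,2,0,0,0]' | grep -E "pos|force"; python3 -m pendant '[0,0,0,1,0,0,0, 0,0,0,2,0,0,0, 0,0,0,2,0,0,0]' | grep -E "pos|force"
```

```text
eef_pos: [0.5483, 0.1678, 0.1031]
force: [-2.7, -1.3, 7.4]
grasp_force: 40.0
eef_pos: [0.5483, 0.1678, 0.1029]
force: [-10.1, -3.4, 31.0]
grasp_force: 40.0
```

```bash
python3 -m pendant '[0,0,0,-3,0,0,0, 0,-2,0,-3,0,0,0, 0,-4,0,-3,0,0,0, 0,-5,0,-3,0,0,0, 0,-5,0,-3,0,0,0]' | grep -E "pos|force";python3 - <<'E'
from h import *
print(intray(robot.get_state()["eef_pos"]))
E
```

```text
eef_pos: [0.5464, 0.1685, 0.1041]
force: [9.0, -2.8, 2.2]
grasp_force: 40.0
[ 0.0134 -0.0009  0.1041]
```

```bash
python3 -m pendant '[1,0,0,0,0,0,0, 1,0,0,0,0,0,0, 1,0,0,0,0,0,0, 1,0,0,0,0,0,0, 1,0,0,0,0,0,0, 1,0,0,0,0,0,0, 1,0,0,-40,0,0,0, 1,0,0,-80,0,0,0, 1,0,0,-120,0,0,0, 1,0,0,-150,0,0,0, 1,0,0,-150,0,0,0]' >/dev/null;python3 - <<'E'
from h import *
to([.46,-.12,.26],RT)
E
```

```text
shift [  2.3 302.9  -2.1] turn [-0.006 -0.01   0.002] rows 8.0 F [ 0.7 -0.2  0.2] grip 1.002 0.0 t 15.65
```

```bash
python3 -m pendant '[1,2,303,-2,0,0,0, 1,2,303,-2,0,0,0, 1,2,303,-2,0,0,0, 1,2,303,-2,0,0,0, 1,2,303,-2,0,0,0, 1,2,303,-2,0,0,0, 1,2,303,-2,0,0,0, 1,2,303,-2,0,0,0, 1,2,303,-2,0,0,0, 1,2,303,-2,0,0,0, 1,2,303,-2,0,0,0]'>/dev/null
python3 - <<'E'
from h import *
grab("wrist","w8.png")
E
python3 -m pendant '[1,0,50,0,0,0,0, 1,0,50,0,0,0,0, 1,0,50,0,0,0,0, 1,0,50,0,0,0,0]' >/dev/null;python3 - <<'E'
from h import *
b=grab("wrist","w9.png");a=load("w8")
o=[]
for n,d in(("w8",a),("w9",b)):
    W=np.linalg.inv(d["W"]);p=W@np.r_[.468,-.145,.064,1]
    u=cv2.projectPoints(p[:3].reshape(1,3),np.zeros(3),np.zeros(3),d["mtx"],d["distortion"])[0].ravel().astype(int);print(u)
    o.append(cv2.resize(d["color"][130:250,u[0]-75:u[0]+75],None,fx=2.6,fy=2.6,interpolation=2));print(u[0]-75)
c=np.hstack(o);cv2.imwrite("pics/crop4.png",c[:,:,::-1]);print(c.shape)
E
```

```text
[280 165]
205
[224 165]
149
(312, 780, 3)
```

View pics/crop4.png

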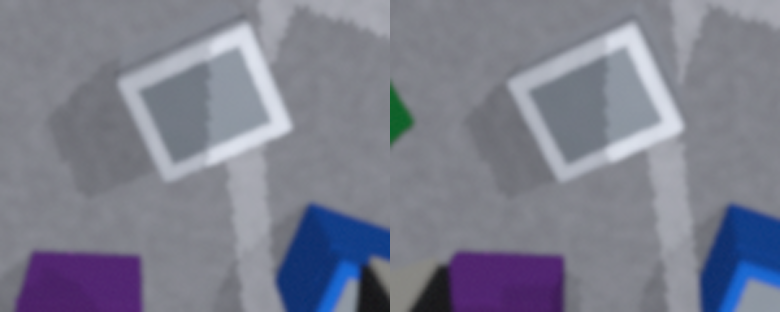

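The tin's top outline reads cleanly in both halves: left corners (119,80), (248,22), (291,129), (166,181), right likewise.

Run:
```python
from h import *
a,b=load("w8"),load("w9")
A=[(119,80),(248,22),(291,129),(166,181)];B=[(118,82),(243,21),(293,130),(170,181)]
pa=[(205+x/2.6,130+y/2.6) for x,y in A];pb=[(149+x/2.6,130+y/2.6) for x,y in B]
T=np.array([tri([(a,p),(b,q)]) for p,q in zip(pa,pb)]);print(T.round(4),T.mean(0))
for d,p in((a,pa),(b,pb)):
    P=plane(d,p,.064);print(P.mean(0).round(4))
    for i in range(4):
        e=P[(i+1)%4]-P[i];print(np.linalg.norm(e).round(4),np.degrees(np.arctan2(e[1],e[0])).round(1))
```

```text
[[ 0.4794 -0.1204  0.0639]
 [ 0.4866 -0.168   0.0652]
 [ 0.4451 -0.1731  0.0629]
 [ 0.4399 -0.1258  0.0643]] [ 0.46273104 -0.14683497  0.06406472]
[ 0.4628 -0.1468  0.064 ]
0.0479 -82.2
0.0409 -172.9
0.0477 97.1
0.0403 7.5
[ 0.4627 -0.1468  0.064 ]
0.0481 -81.1
0.0417 -172.8
0.0477 96.5
0.0397 7.8
```

Run:
```python
from h import *
to([.4628,-.1468,.16],down(-82.3))
```

```text
shift [ 12.6 -25.6  95.1] turn [-0.    -0.002 -0.427] rows 4.0 F [ 0.5  0.4 -0.4] grip 0.998 0.0 t 17.0
```

```bash
python3 -m pendant '[0.8,12.6,-25.6,0,0,0,-0.427, 0.8,12.6,-25.6,40,0,0,-0.427, 0.8,12.6,-25.6,80,0,0,-0.427, 0.8,12.6,-25.6,95,0,0,-0.427, 0.8,12.6,-25.6,95,0,0,-0.427, 0.8,12.6,-25.6,95,0,0,-0.427, 0.8,12.6,-25.6,95,0,0,-0.427]'>/dev/null
python3 - <<'E'
from h import *
to([.4628,-.1468,.092],down(-82.3))
E
```

```text
shift [-0.7 -1.  69.4] turn [ 0.001 -0.003 -0.003] rows 2.0 F [0.6 0.3 1.2] grip 0.802 0.0 t 17.58
```

```bash
python3 -m pendant '[0.8,-0.7,-1,35,0,0,0, 0.8,-0.7,-1,60,0,0,0, 0.8,-0.7,-1,69,0,0,0, 0.8,-0.7,-1,69,0,0,0, 0,-0.7,-1,69,0,0,0, 0,-0.7,-1,69,0,0,0, 0,-0.7,-1,69,0,0,0, 0,-0.7,-1,69,0,0,0, 0,-0.7,-1,69,0,0,0, 0,-0.7,-1,69,0,0,0, 0,-0.7,-1,69,0,0,0, 0,-0.7,-1,69,0,0,0]' 60; python3 -m pendant '[0,0,0,-40,0,0,0, 0,0,0,-80,0,0,0, 0,0,0,-120,0,0,0, 0,0,0,-130,0,0,0, 0,0,0,-130,0,0,0, 0,0,0,-130,0,0,0]' ;python3 - <<'E'
from h import *
to(tray(-.02,0,.23),RT)
E
```

```text
time: 18.58
eef_pos: [0.4623, -0.1474, 0.0923]
tool_rot: [[0.991, 0.132, 0.004], [0.132, -0.991, -0.001], [0.004, 0.001, -1.0]]
force: [-0.6, 1.9, 9.3]
grip_width: 0.537
grasp_force: 60.0
time: 19.08
eef_pos: [0.461, -0.1473, 0.2211]
tool_rot: [[0.991, 0.132, 0.003], [0.132, -0.991, -0.001], [0.002, 0.001, -1.0]]
force: [-1.1, 1.0, -2.8]
grip_width: 0.537
grasp_force: 60.0
shift [ 156.4 -287.    -8.9] turn [ 0.001 -0.003  0.429] rows 8.0 F [-1.1  1.  -2.8] grip 0.537 60.0 t 19.08
```

```bash
cat >> h.py <<'E'
def RTt(deg): return RT@Ro.from_euler('y',-deg,degrees=True).as_matrix()
def tcpP(px,pz,deg,y=0.): # TCP so that the tin's lower keeper-side edge is at tray x=px, z=pz
    v=RTt(deg)@np.array([.021,0,.0923]); p=tray(px,y,pz); return p-v
def whereP():
    s=robot.get_state();return intray(np.array(s["eef_pos"])+np.array(s["tool_rot"])@np.array([.021,0,.0923]))
E
python3 - <<'E'
from h import *
p=tcpP(-.022,.11,20);print(intray(p));to(p,RTt(20)); to(p,RT)
E
```

```text
[-0.0338  0.      0.2039]
shift [ 168.9 -281.3   17.2] turn [ 0.076 -0.346  0.425] rows 8.0 F [-1.1  1.  -2.8] grip 0.537 60.0 t 19.08
shift [ 168.9 -281.3   17.2] turn [ 0.001 -0.003  0.429] rows 8.0 F [-1.1  1.  -2.8] grip 0.537 60.0 t 19.08
```

```bash
python3 -m pendant '[0,169,-281,0,0,0,0.43, 0,169,-281,0,0,0,0.43, 0,169,-281,0,0,0,0.43, 0,169,-281,0,0.076,-0.346,0.425, 0,169,-281,0,0.076,-0.346,0.425, 0,169,-281,0,0.076,-0.346,0.425, 0,169,-281,0,0.076,-0.346,0.425, 0,169,-281,0,0.076,-0.346,0.425, 0,169,-281,0,0.076,-0.346,0.425, 0,169,-281,0,0.076,-0.346,0.425, 0,169,-281,0,0.076,-0.346,0.425, 0,169,-281,0,0.076,-0.346,0.425]' ; python3 -m pendant '[0,0,0,0,0,0,0, 0,0,0,0,0,0,0]' >/dev/null
python3 - <<'E'
from h import *
print(whereP())
to(tcpP(-.021,.075,20),RTt(20))
# check reel/keeper from the fixed cameras
t=grab("top","t3.png")
E
```

```text
time: 20.08
eef_pos: [0.5909, 0.1519, 0.2195]
tool_rot: [[0.897, -0.294, -0.33], [-0.277, -0.956, 0.099], [-0.344, 0.002, -0.939]]
force: [-0.5, 0.1, -2.5]
grip_width: 0.54
grasp_force: 60.0
[-0.0226  0.0017  0.1271]
shift [16.3 -1.7 49.6] turn [-0.     0.001 -0.002] rows 2.0 F [ 0.   0.2 -2.4] grip 0.539 60.0 t 20.25
```

Run:
```python
from h import *
print(whereP())
for p in[(-.029,.075),(-.029,.0605),(-.058,.0605)]: to(tcpP(*p,20),RTt(20))
```

```text
[-0.0227  0.0013  0.1274]
shift [23.8 -1.4 47.1] turn [-0.001  0.    -0.002] rows 2.0 F [ 0.5  0.3 -2. ] grip 0.542 60.0 t 20.3
shift [28.8 -1.4 60.7] turn [-0.001  0.    -0.002] rows 2.0 F [ 0.5  0.3 -2. ] grip 0.542 60.0 t 20.3
shift [56.1 -1.4 50.8] turn [-0.001  0.    -0.002] rows 2.0 F [ 0.5  0.3 -2. ] grip 0.542 60.0 t 20.3
```

```bash
python3 -m pendant '[0,14,-1.4,25,0,0,0, 0,23.8,-1.4,47,0,0,0, 0,27,-1.4,56,0,0,0, 0,28.8,-1.4,60.7,0,0,0, 0,28.8,-1.4,60.7,0,0,0, 0,28.8,-1.4,60.7,0,0,0]' | grep -E "force|width"
python3 - <<'E'
from h import *
print(whereP()); to(tcpP(-.045,.0605,20),RTt(20)); to(tcpP(-.058,.0605,20),RTt(20))
E
```

```text
force: [0.2, 0.0, -2.6]
grip_width: 0.541
grasp_force: 60.0
[-0.029  -0.0016  0.0614]
shift [15.3  1.4 -4.6] turn [-0.001 -0.     0.   ] rows 1.0 F [ 0.2  0.  -2.6] grip 0.541 60.0 t 20.8
shift [27.6  1.4 -9.1] turn [-0.001 -0.     0.   ] rows 1.0 F [ 0.2  0.  -2.6] grip 0.541 60.0 t 20.8
```

Free so far; now push the keeper back about 20 mm in small steps.

```bash
python3 -m pendant '[0,5,0.7,-1.5,0,0,0, 0,10,1,-3,0,0,0, 0,15,1,-4.6,0,0,0, 0,15,1,-4.6,0,0,0]' | grep -E "force|width"
python3 - <<'E'
from h import *
print(whereP()); to(tcpP(-.058,.060,20),RTt(20))
E
```

```text
force: [-5.0, 2.0, 5.1]
grip_width: 0.545
grasp_force: 60.0
[-0.0448 -0.0011  0.0608]
shift [12.6  0.9 -3.8] turn [-0.002  0.001  0.   ] rows 1.0 F [-5.   2.   5.1] grip 0.545 60.0 t 21.13
```

```bash
python3 -m pendant '[0,5,0.7,-1.5,0,0,0, 0,10,0.9,-3,0,0,0, 0,13,0.9,-4,0,0,0, 0,13,0.9,-4,0,0,0]' | grep -E "force|width"
python3 - <<'E'
from h import *
print(whereP()); to(tcpP(-.058,.058,10),RTt(10)); to(tcpP(-.058,.056,0),RTt(0))
E
```

```text
force: [-7.7, 4.0, 8.7]
grip_width: 0.544
grasp_force: 60.0
[-0.0565 -0.0009  0.0601]
shift [-13.9   0.7   6.6] turn [-0.002  0.178  0.001] rows 2.0 F [-7.7  4.   8.7] grip 0.544 60.0 t 21.47
shift [-27.8   0.7  16.3] turn [-0.002  0.352  0.001] rows 3.0 F [-7.7  4.   8.7] grip 0.544 60.0 t 21.47
```

```bash
python3 -m pendant '[0,-7,0.3,3,0,0.09,0, 0,-14,0.7,6.6,0,0.178,0, 0,-21,0.7,11.4,0,0.265,0, 0,-27.8,0.7,16.3,0,0.352,0, 0,-27.8,0.7,16.3,0,0.352,0, 0,-27.8,0.7,16.3,0,0.352,0]' | grep -E "force|width"
python3 - <<'E'
from h import *
print(whereP()); to(tcpP(-.056,.034,0),RT); to(tcpP(-.056,.0095,0),RT)
E
```

```text
force: [-7.2, 3.2, -4.2]
grip_width: 0.541
grasp_force: 60.0
[-0.0545  0.0009  0.0541]
shift [ 1.4 -0.9 20.2] turn [0.001 0.002 0.003] rows 1.0 F [-7.2  3.2 -4.2] grip 0.541 60.0 t 21.97
shift [ 1.4 -0.9 44.7] turn [0.001 0.002 0.003] rows 2.0 F [-7.2  3.2 -4.2] grip 0.541 60.0 t 21.97
```

```bash
python3 -m pendant '[0,1.4,-0.9,7,0,0,0, 0,1.4,-0.9,14,0,0,0, 0,1.4,-0.9,20,0,0,0, 0,1.4,-0.9,20,0,0,0]' | grep -E "force|width"
python3 - <<'E'
from h import *
print(whereP())
E
python3 -m pendant '[0,0,0,6,0,0,0, 0,0,0,12,0,0,0, 0,0,0,12,0,0,0]' | grep -E "force|width"
python3 - <<'E'
from h import *
print(whereP()); to(tcpP(-.056,.0095,0),RT)
E
```

```text
force: [-7.6, 3.5, -6.7]
grip_width: 0.542
grasp_force: 60.0
[-0.0577  0.0007  0.0332]
force: [-8.5, 3.1, -6.8]
grip_width: 0.542
grasp_force: 60.0
[-0.0578  0.0007  0.0213]
shift [-2.  -0.6 11.9] turn [0.001 0.003 0.001] rows 1.0 F [-8.5  3.1 -6.8] grip 0.542 60.0 t 22.55
```

The tin is between the walls without jamming. Lowering to the floor.

```bash
python3 -m pendant '[0,0,0,6,0,0,0, 0,0,0,10,0,0,0, 0,0,0,11.5,0,0,0, 0,0,0,11.5,0,0,0]' | grep -E "force|width"
python3 - <<'E'
from h import *
print(whereP())
E
python3 -m pendant '[0,0,0,1,0,0,0, 0,0,0,2,0,0,0, 0,0,0,2,0,0,0]' | grep -E "force|width"
python3 - <<'E'
from h import *
print(whereP())
E
```

```text
force: [-8.3, 2.6, -2.3]
grip_width: 0.542
grasp_force: 60.0
[-0.0582  0.0008  0.0103]
force: [-8.8, 2.4, 1.4]
grip_width: 0.54
grasp_force: 60.0
[-0.0585  0.0007  0.0087]
```

```bash
python3 -m pendant '[0,0,0,1,0,0,0, 0,0,0,1,0,0,0]' | grep -E "force|width"; python3 -m pendant '[0,-3,0,0,0,0,0, 0,-6,0,0,0,0,0, 0,-9,0,0,0,0,0, 0,-10,0,0,0,0,0, 0,-10,0,0,0,0,0]' | grep -E "force|width"
python3 - <<'E'
from h import *
print(whereP())
E
```

```text
force: [-9.4, 1.5, 6.1]
grip_width: 0.543
grasp_force: 60.0
force: [-7.0, 1.6, 1.6]
grip_width: 0.541
grasp_force: 60.0
[-0.0496  0.0006  0.0082]
```

```bash
python3 -m pendant '[0,-1,0,0,0,0,0, 0,-1,0,0,0,0,0, 1,-1,0,0,0,0,0, 1,-1,0,0,0,0,0, 1,-1,0,0,0,0,0, 1,-1,0,0,0,0,0, 1,-1,0,0,0,0,0, 1,-1,0,0,0,0,0, 1,-1,0,-20,0,0,0, 1,-1,0,-60,0,0,0, 1,-1,0,-100,0,0,0, 1,-1,0,-140,0,0,0]' | grep -E "force|width"; python3 -m pendant '[1,-60,0,-50,0,0,0, 1,-60,0,-50,0,0,0, 1,-60,0,-50,0,0,0, 1,-60,0,-50,0,0,0]' | grep time
python3 - <<'E'
from h import *
w=grab("wrist","w10.png");s=grab("scene","s4.png");t=grab("top","t4.png")
c=np.hstack([cv2.resize(w["color"][0:270,120:390],(500,500)),cv2.resize(s["color"][140:230,260:350],(300,300),interpolation=2).repeat(1,0) if 0 else np.vstack([cv2.resize(s["color"][140:230,260:350],(300,250),interpolation=2),cv2.resize(t["color"][130:220,150:240],(300,250),interpolation=2)])])
cv2.imwrite("pics/fin.png",c[:,:,::-1])
E
```

```text
force: [0.8, -0.3, 0.0]
grip_width: 1.001
grasp_force: 0.0
time: 25.05
```

View pics/fin.png

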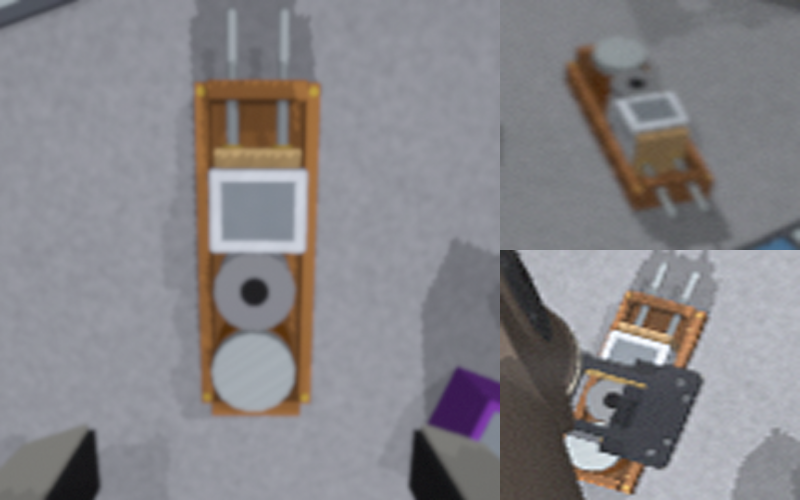

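The final views show jar, reel and tin in one tight row: lid (253,372), hole (254,291), tin (258,210). The keeper is pushed back against the tin and the gripper is clear.

Run:
```python
from h import *
w=load("w10");s=270/500
for n,u,v,z in(("jar",253,372,.068),("reel",254,291,.066),("tin",258,210,.072)): print(n,intray(plane(w,[(120+u*s,v*s)],z)[0]))
print(robot.hand_in())
```

```text
jar [ 0.0599 -0.0015  0.068 ]
reel [ 0.0142 -0.0011  0.066 ]
tin [-0.029   0.0009  0.072 ]
the job is handed in; nothing more can be done
None
```

The jar, reel and tin stand upright in one tight row in the tray, held by the pushed-back keeper, and I handed the job in at about 25 s of the 72 s allowed; no verdict came back.

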